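Set the printing turntable to the red button and brake it

ROBOT

A 6-joint arm with a two-finger parallel gripper is mounted at the origin on a cart in front of the work surface, level with it; the furniture and walls round the work are solid. World frame = base frame: x ahead of the robot, y to its left, z up, the work surface at z = 0. Lengths are in m, angles in rad, forces in N, time in s.
With the tool pointing down it reaches from about 0.25 to 0.775 m from the base axis. Payload 8.9 kg.
Tool frame: the origin (TCP) lies between the finger pads; the fingertips stand 11 mm ahead of it and the grasp point (between the pads) lies 8 mm behind it; z points along the fingers, y is the line along which they close (so a half turn about z gives the same grasp; the last joint's range is limited). The gripper opens to 85 mm and grips with 20 to 120 N. Pads are 22 mm wide; open, the fingers measure 114 mm over their backs; the gripper's body (76 mm by 85 mm) begins 54 mm behind the grasp point. The pads swing forward as they close: fully open they stand 13 mm farther back than shut.
Start: joints at [-1.471, 0.291, -0.153, 1.127, 0, 1.431], TCP at [0.124, -0.51, 0.22] pointing down, gripper open.
Joint ranges: [-2.52, 2.52], [-0.91, 1.74], [-1.3, 1.37], [-1.96, 2.02], [-1.52, 1.47], [-3.14, 3.14]. Speed limits (rad/s): [2.22, 2.22, 2.79, 3.14, 3.14, 3.14].

INTERFACE

Orientations are given as a unit quaternion [w, x, y, z].
In Python, from workcell import r gives the robot as it stands.
- The arm moves only by the tool move_arm, never from a script. Its argument "steps" is a list of rows, each an object of numbers: "x", "y", "z": the shift along the tool's x, y, z in m; "roll": the turn about the tool's z in rad. A call has 1 to 5 rows; each row is the pose to reach, as a shift and turn from the pose commanded when the call began, along the tool's axes at that moment; what a row does not reach only later rows make up. A row lasts 1/10 s, in which the tool goes at most 50 mm and 8.59 degrees, less where a joint would pass 70% of its speed; a pose out of reach is approached as far as the arm can. A call with a gripper value outside its range is refused whole. "fingers" is the gripper command: -1 is shut, 1 is fully open, values between are in proportion, set as the call begins (left out, the last holds). The fingers move at their own pace and stop on an object; "grip_force" is the grip in N (left out, the last holds). Time passes only in rows, so rows that repeat a pose let the fingers close. It gives the time, the measured TCP pose, the force, the opening and the grip force at its end, in the units of the state.
- r.read_state(): the state, without advancing time (a new reading comes with each control period).
- r.read_camera(name): name is "scene" or "top" or "wrist"; returns (picture, depth): 400x640x3 uint8, red, green, blue; 400x640 float32, m along the optical axis (not along the pixel's ray), 0 where there is no reading.
- r.camera_info(name): a dict with "K" (3x3 intrinsics, pixels), "camera_from_world" (4x4, takes a point from world to camera coordinates). Camera axes: x right, y up, looking along -z (the intrinsics and any distortion apply to the point x, -y, -z); pixel columns grow to the right and rows downward; lengths in m; the calibration is good to about 2 mm. A picture is of the moment at which its call begins: read the wrist's pose just before it. camera_info takes no time and is no camera call; for the wrist camera it gives the pose at the moment of the call.
- r.job_done(): hands the job in; it is judged then, once.
The state is a dict: "time_s": time; "joint_positions": joint angles; "qvel": joint speeds; "joint_torque": joint torques, N m; "ee_pos": TCP position; "orientation": TCP orientation; "contact_force": force on the tool from outside, world axes, zero at the start; "ft_torque": the same for the moment, N m; "width": finger opening in m; "grasp_force": force on a finger pad.
Only numpy, scipy, OpenCV 4.12 (cv2) and the standard library are available. Lean on these libraries where they do the work, as an engineer would, in place of code of your own. Each camera call takes 0.05 s, during which the arm holds its last target. There are 200 camera calls.

TASK

Push the turntable's lever round until its pointer points at the red button on the scale (not at the yellow one), then press the blue brake knob all the way down to hold it there. The carved block standing on the turntable rides round with it: do not touch it or throw it off its place, and leave everything else on the table where it is.

Things in the scene. Friction and masses are not known exactly. Their poses are not given: they have to be found in the camera images.
- jig: Fixed base of the printing turntable: a grey disc 290 mm in diameter, 12 mm thick, screwed to the table, with a white scale with black ticks round its front edge (radius 110 to 141 mm). Origin: centre of its underside, on the turning axis; z up. At yaw 0 its -x faces the robot. The lever sweeps the half of the disc towards its -x; the brake stands on its +x side. Yaw is at most 0.2 rad either way.
- turntable (a joint): Angle of the turntable (rad), -1.9 to 1.9. At 0 the lever and pointer lie along the base's -x; positive turns anticlockwise seen from above (pointer at angle q lies along the base direction pi + q). It has some friction (0.15 N m, about 1.5 N at the lever) and stays where it is left.
- turntable_axis (a point): Point on the turning axis at the top of the cork pad of the wooden turntable (150 mm diameter, its top 32 mm and the cork 34 mm above the table). Its frame turns with the turntable: its -x is the direction of the pointer.
- lever_knob (a point): Centre of the black ball (18 mm diameter) on the lever's upright post, 70 mm above the table, 100 mm from the turning axis. The steel post below it is 10 mm thick and stands free from 35 mm above the table up to the ball; under that is the flat lever bar, 14 mm wide, its top 33 mm above the table (35 mm at a 20 mm wide collar round the post). Push it sideways along the arc.
- pointer_tip (a point): Tip of the black pointer, 3 mm wide, at the lever's outer end, 115 mm from the turning axis, about 30 mm above the table. Axis, lever post and pointer tip lie on one line.
- red_button_top (a point): Centre of the top of the red button, 12 mm in diameter, 4 mm thick, fixed on the scale 116 to 136 mm from the axis, 60 to 95 degrees to the left or right of the base's -x. Its top is 17 mm above the table, below the pointer.
- yellow_button_top (a point): Centre of the top of the yellow button, like the red one, on the other side of the scale; the wrong one.
- brake (a joint): Travel of the brake (m): 0 up, 0.008 at its lower stop. It moves straight down against 4 N of friction and stays where it is left; press with about 8 to 15 N, down to the stop. Its rubber shoe slides down beside the turntable's rim; pressing it does not turn the turntable, which also keeps its angle by its own friction.
- brake_top (a point): Centre of the top of the blue brake knob, 26 mm in diameter, 63 mm above the table while up, 106 mm from the turning axis along the base's +x. Pressed straight down.
- sprig_center (a point): Centre (half-way up) of the carved wooden block with a round handle, 68x48x64 mm, loose, standing on the cork pad in the middle of the turntable; its top is 98 mm above the table. It must not be touched.
- b_tiny: Bystander, loose on the table: tiny dark brown wooden printing block, 46x28x34 mm. Origin at the centre of its underside. Leave it alone.
- b_small: Bystander, loose on the table: small blue-stained wooden printing block, 40x40x34 mm. Origin at the centre of its underside. Leave it alone.
- b_round: Bystander, loose on the table: round blue-stained printing block, 66 mm across, 36 mm tall. Origin at the centre of its underside. Leave it alone.
- j_white: Bystander, loose on the table: white screw-top jar, 60 mm across, 74 mm tall. Origin at the centre of its underside. Leave it alone.
- spool: Bystander, loose on the table: spool of black thread, 30 mm across, 42 mm tall. Origin at the centre of its underside. Leave it alone.
- b_long: Bystander, loose on the table: long dark wooden printing block, 34x127x40 mm. Origin at the centre of its underside. Leave it alone.
- b_square: Bystander, loose on the table: square wooden printing block, 60x65x34 mm. Origin at the centre of its underside. Leave it alone.
Things that resemble listed ones, but are neither listed nor needed, are in the scene too. Leave any green or pink look-alike of the part that bears sprig_center alone.

How it is judged:
By the outcome, as a careful person would: the job done as asked, in the order asked, and still so for the second after the job is handed in, with the robot touching nothing.
It also fails if it takes over 51 s, if anything falls off the work surface, if the arm or the gripper's body presses on something with over 40 N, if the wrist force passes 120 N, or if a joint passes its speed limit or range.

## Working session

There is one attempt and no reset: what is moved stays moved. The work goes in short steps, Python scripts to look and compute and a tool call to move; the robot and the scene stay as the last step left them, time stands still between calls to the robot, and variables do not carry over. Pictures are saved under pics/ and viewed, at most 10 in all, crops included, and the job is handed in when it is done.

Besides the shell and the picture viewer there is one more tool, called after "Call:" by a JSON object that holds its "api" and its "payload". move_arm: Moves the arm, as the interface text tells. Its arguments: {"type":"object","properties":{"steps":{"type":"array","items":{"type":"object","properties":{"x":{"type":"number"},"y":{"type":"number"},"z":{"type":"number"},"roll":{"type":"number"}}}},"fingers":{"type":"number"},"grip_force":{"type":"number"}},"required":["steps"]}

```bash
mkdir -p pics && cat > h.py <<'E'
import numpy as np, cv2
from workcell import r
def ray(info,u,v):
    K=np.array(info["K"]);T=np.array(info["camera_from_world"])
    d=np.array([(u-K[0,2])/K[0,0],-(v-K[1,2])/K[1,1],-1.])
    R=T[:3,:3]; return -R.T@T[:3,3], R.T@d
def onz(info,u,v,z):
    o,d=ray(info,u,v); return o+d*(z-o[2])/d[2]
def proj(info,p):
    K=np.array(info["K"]);T=np.array(info["camera_from_world"])
    c=T[:3,:3]@np.array(p)+T[:3,3]
    return K[0,0]*c[0]/-c[2]+K[0,2], K[1,1]*c[1]/c[2]+K[1,2]
def save(n,im): cv2.imwrite(n,cv2.cvtColor(im,cv2.COLOR_RGB2BGR))
E
python3 - <<'E'
from h import *
for n in ("top","scene"):
    i=r.camera_info(n); print({k:np.round(v,3).tolist() if not isinstance(v,str) else v for k,v in i.items()})
    p,d=r.read_camera(n); save(f"pics/{n}0.png",p); np.save(f"{n}_d.npy",d)
print(r.read_state())
E
```

```text
{'K': [[421.887, 0.0, 324.642], [0.0, 421.887, 198.88], [0.0, 0.0, 1.0]], 'camera_from_world': [[0.003, -1.0, -0.004, 0.012], [0.999, 0.003, 0.04, -0.591], [-0.04, -0.004, 0.999, -1.188], [0.0, 0.0, 0.0, 1.0]]}
{'K': [[409.117, 0.0, 324.941], [0.0, 409.117, 202.578], [0.0, 0.0, 1.0]], 'camera_from_world': [[-0.721, -0.693, -0.017, 0.45], [0.406, -0.442, 0.8, -0.307], [-0.561, 0.57, 0.6, -1.104], [0.0, 0.0, 0.0, 1.0]]}
{'time_s': 0.1, 'joint_positions': array([-1.47130355e+00,  2.91218488e-01, -1.54050964e-01,  1.12666746e+00,
        1.60503068e-05,  1.43152759e+00]), 'qvel': array([ 0.00101112, -0.00138678,  0.00031912, -0.0022833 ,  0.00153358,
        0.00209719]), 'joint_torque': array([ 1.28613494e-03, -5.37977314e+01,  3.31920326e+01,  9.27540357e-03,
       -1.86107691e-04,  2.57373813e-05]), 'ee_pos': array([ 0.12414792, -0.50970745,  0.21949252]), 'orientation': array([-5.70018837e-04,  9.92882416e-01,  1.19097370e-01,  1.93647584e-05]), 'contact_force': array([ 0.28193937, -0.3284899 , -0.58494009]), 'ft_torque': array([ 0.02937539, -0.00781107, -0.00852662]), 'grasp_force': 0.0, 'width': 0.08506571426851586}
```

View pics/top0.png

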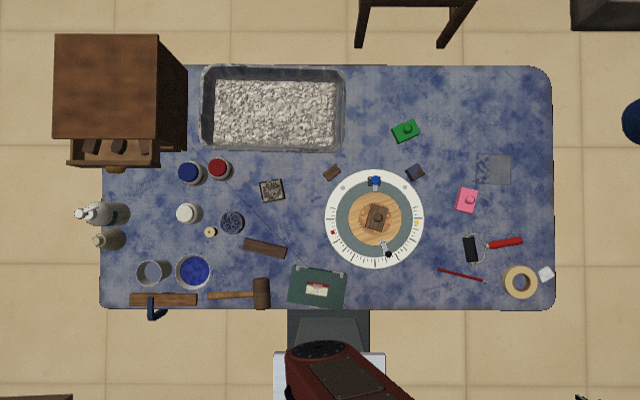

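View pics/scene0.png

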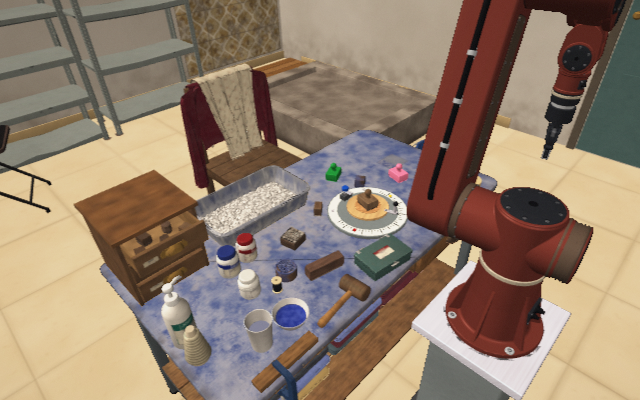

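The top view shows the disc centred near (375,218), the red button at (333,232), the yellow button at (417,222), the brake at (375,181) and the lever ball at (388,254). The scene view agrees. Next I measure these by colour.

```bash
cat >> h.py <<'E'
def blob(hsv,lo,hi,near,rad):
    m=cv2.inRange(hsv,lo,hi); n,l,s,c=cv2.connectedComponentsWithStats(m)
    k=[j for j in range(1,n) if np.hypot(*(c[j]-near))<rad]
    return [(c[j].round(1).tolist(),int(s[j,4])) for j in sorted(k,key=lambda j:-s[j,4])[:3]]
def tool(p,yaw=None):
    "shift in tool axes from measured pose to world p; roll to reach world yaw of tool x"
    from scipy.spatial.transform import Rotation as Ro
    s=r.read_state(); R=Ro.from_quat(np.roll(s["orientation"],-1)).as_matrix()
    y=np.arctan2(R[1,0],R[0,0])
    return (R.T@(np.array(p)-s["ee_pos"])).round(4), y
E
python3 - <<'E'
from h import *
im=cv2.imread("pics/top0.png"); hsv=cv2.cvtColor(im,cv2.COLOR_BGR2HSV); i=r.camera_info("top")
for n,lo,hi,near,rad,z in [("red",(0,150,100),(8,255,255),(333,232),8,.017),("yel",(12,120,150),(35,255,255),(417,222),7,.017),("blue",(100,180,80),(125,255,255),(375,181),10,.063),("ball",(0,0,0),(180,255,45),(388,254),9,.07)]:
    b=blob(hsv,lo,hi,near,rad); print(n,b,[onz(i,*x[0],z).round(4) for x in b])
m=cv2.inRange(hsv,(0,0,170),(180,50,255)); n,l,s,c=cv2.connectedComponentsWithStats(m)
k=[j for j in range(1,n) if s[j,4]>300 and abs(c[j]-[375,218]).max()<25][0]
cn=max(cv2.findContours((l==k).astype(np.uint8),0,1)[0],key=cv2.contourArea)
e=cv2.fitEllipse(cv2.convexHull(cn)); print(e,onz(i,*e[0],.012))
print(tool((.45,-.15,.25)))
E
```

```text
red [([332.2, 231.9], 8)] [array([ 0.4971, -0.0079,  0.017 ])]
yel [([416.4, 222.2], 12)] [array([ 0.5252, -0.2457,  0.017 ])]
blue [([375.1, 179.8], 57)] [array([ 0.641 , -0.1239,  0.063 ])]
ball [([388.2, 253.8], 25)] [array([ 0.4408, -0.158 ,  0.07  ])]
((373.8062438964844, 218.4886016845703), (98.82442474365234, 99.4594497680664), 145.12461853027344) [ 0.53529339 -0.12597525  0.012     ]
(array([ 0.4017, -0.2725, -0.0301]), np.float64(0.23876140629931486))
```

Call:
{"api": "move_arm", "payload": {"steps": [{"x": 0.037, "y": -0.024, "z": -0.014, "roll": -0.145}, {"x": 0.074, "y": -0.048, "z": -0.028, "roll": -0.29}, {"x": 0.111, "y": -0.072, "z": -0.042, "roll": -0.435}, {"x": 0.148, "y": -0.096, "z": -0.056, "roll": -0.58}, {"x": 0.185, "y": -0.12, "z": -0.07, "roll": -0.725}], "fingers": -0.3}}

```text
time_s: 0.6
ee_pos: [0.2763, -0.3482, 0.2904]
orientation: [-0.0, 0.885, 0.466, 0.0]
contact_force: [0.1, -1.0, 0.2]
width: 0.0299
grasp_force: 0.0
```

```bash
python3 -c "
from h import *
print(r.read_state()['joint_positions'].round(3),tool((.49,-.13,.30)))"
```

```text
[-1.065  0.104 -0.203  1.263  0.     1.107] (array([ 0.3008,  0.0527, -0.0096]), np.float64(0.9693132988091634))
```

Call:
{"api": "move_arm", "payload": {"steps": [{"x": 0.037, "y": 0.006, "z": -0.002, "roll": -0.145}, {"x": 0.074, "y": 0.012, "z": -0.004, "roll": -0.29}, {"x": 0.111, "y": 0.019, "z": -0.006, "roll": -0.435}, {"x": 0.148, "y": 0.026, "z": -0.008, "roll": -0.58}, {"x": 0.185, "y": 0.032, "z": -0.01, "roll": -0.725}]}}

```text
time_s: 1.1
ee_pos: [0.4082, -0.2147, 0.2999]
orientation: [-0.0, 0.662, 0.75, -0.0]
contact_force: [0.4, -0.6, 0.4]
width: 0.0298
grasp_force: 0.0
```

```bash
python3 -c "
from h import *
print(r.read_state()['joint_positions'].round(3),tool((.49,-.13,.30)))"
```

```text
[-0.643  0.135 -0.144  1.293 -0.     0.804] (array([ 0.0739,  0.0917, -0.0001]), np.float64(1.6947811801300852))
```

Call:
{"api": "move_arm", "payload": {"steps": [{"x": 0.015, "y": 0.018, "roll": -0.147}, {"x": 0.03, "y": 0.037, "roll": -0.294}, {"x": 0.045, "y": 0.055, "roll": -0.441}, {"x": 0.06, "y": 0.073, "roll": -0.588}, {"x": 0.074, "y": 0.092, "roll": -0.735}]}}

```text
$.steps[0]: bad value
```

Call:
{"api": "move_arm", "payload": {"steps": [{"roll": -0.147}, {"roll": -0.294}, {"roll": -0.441}, {"roll": -0.588}, {"roll": -0.735}]}}

```text
$.steps[0]: bad value
```

Call:
{"api": "move_arm", "payload": {"steps": [{"roll": -0.147}, {"roll": -0.294}, {"roll": -0.3}]}}

```text
$.steps[0]: bad value
```

```bash
python3 - <<'E'
from h import *
s=r.read_state();i=r.camera_info("wrist");p,d=r.read_camera("wrist")
save("pics/w1.png",p); np.savez("w1.npz",d=d,K=i["K"],camera_from_world=i["camera_from_world"])
print(s["ee_pos"],s["joint_positions"].round(3),ray(i,320,200))
for n,q in dict(c=(.535,-.126,.034),ball=(.441,-.158,.07),red=(.497,-.008,.017)).items(): print(n,proj(i,q))
E
```

```text
[ 0.40818557 -0.21467444  0.29991736] [-0.643  0.135 -0.144  1.293 -0.     0.804] (array([ 0.39854754, -0.14004837,  0.45440354]), array([ 0.03572624, -0.29502187, -0.95482698]))
c (np.float64(421.63972462557047), np.float64(109.71177423876391))
ball (np.float64(352.0245214743382), np.float64(126.65814093802928))
red (np.float64(408.8453335453196), np.float64(10.82248462180354))
```

View pics/w1.png

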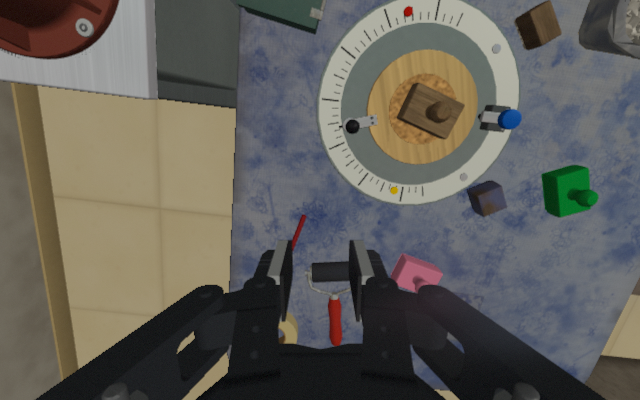

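All fields of a row are required, so those moves were refused. The wrist view still shows the whole disc: ball (352,126), red (408,11), yellow (394,190), brake knob (509,119). I'll measure from it.

```bash
python3 - <<'E'
from h import *
im=cv2.imread("pics/w1.png"); hsv=cv2.cvtColor(im,cv2.COLOR_BGR2HSV); i=np.load("w1.npz")
for n,lo,hi,near,rad,z in [("red",(0,150,100),(8,255,255),(408,11),8,.017),("yel",(18,150,150),(35,255,255),(394,190),7,.017),("blue",(100,180,80),(125,255,255),(509,119),12,.06),("ball",(0,0,0),(180,255,45),(352,126),9,.07)]:
    b=blob(hsv,lo,hi,near,rad); print(n,b,[onz(i,*x[0],z).round(4) for x in b])
# wooden disc outline, top z=.032
# white ring outer edge, z=.012
m=cv2.inRange(hsv,(0,0,150),(180,60,255)); n,l,s,c=cv2.connectedComponentsWithStats(m)
k=l[100,327] or l[150,335]
cn=max(cv2.findContours((l==k).astype(np.uint8),0,1)[0],key=cv2.contourArea)
P=np.array([onz(i,*q[0],.012)[:2]*1000 for q in cv2.convexHull(cn)],np.float32)
print(s[k],cv2.minEnclosingCircle(P),cv2.fitEllipse(P))
E
```

```text
red [([407.8, 11.0], 61)] [array([ 0.4957, -0.0084,  0.017 ])]
yel [([393.8, 190.0], 40)] [array([ 0.5245, -0.2455,  0.017 ])]
blue [([510.8, 118.7], 292)] [array([ 0.6423, -0.1236,  0.06  ])]
ball [([351.9, 126.2], 137)] [array([ 0.4408, -0.1575,  0.07  ])]
[  319     0   200   204 11176] ((536.2133178710938, -125.62971496582031), 141.34608459472656) ((536.26904296875, -125.58392333984375), (281.62042236328125, 281.8491516113281), 39.07424545288086)
```

Call:
{"api": "move_arm", "payload": {"steps": [{"x": 0.015, "y": 0.018, "z": 0, "roll": -0.147}, {"x": 0.03, "y": 0.037, "z": 0, "roll": -0.294}, {"x": 0.045, "y": 0.055, "z": 0, "roll": -0.441}, {"x": 0.06, "y": 0.073, "z": 0, "roll": -0.588}, {"x": 0.074, "y": 0.092, "z": 0, "roll": -0.735}]}}

```text
time_s: 1.65
ee_pos: [0.4904, -0.1309, 0.2997]
orientation: [-0.0, 0.348, 0.937, -0.0]
contact_force: [0.8, -0.3, -0.1]
width: 0.0296
grasp_force: 0.0
```

Call:
{"api": "move_arm", "payload": {"steps": [{"x": 0, "y": 0, "z": 0, "roll": -0.147}, {"x": 0, "y": 0, "z": 0, "roll": -0.294}, {"x": 0, "y": 0, "z": 0, "roll": -0.441}, {"x": 0, "y": 0, "z": 0, "roll": -0.588}, {"x": 0, "y": 0, "z": 0, "roll": -0.735}]}}

```text
time_s: 2.15
ee_pos: [0.4898, -0.1316, 0.2996]
orientation: [-0.0, -0.012, 1.0, 0.0]
contact_force: [0.5, -0.2, 0.5]
width: 0.0302
grasp_force: 0.0
```

Call:
{"api": "move_arm", "payload": {"steps": [{"x": 0, "y": 0, "z": 0, "roll": -0.147}, {"x": 0, "y": 0, "z": 0, "roll": -0.294}, {"x": 0, "y": 0, "z": 0, "roll": -0.3}]}}

```text
time_s: 2.45
ee_pos: [0.4898, -0.1317, 0.2997]
orientation: [-0.0, -0.159, 0.987, 0.0]
contact_force: [-0.7, -0.3, 0.2]
width: 0.0297
grasp_force: 0.0
```

Call:
{"api": "move_arm", "payload": {"steps": [{"x": 0.018, "y": -0.003, "z": 0.035, "roll": 0}, {"x": 0.036, "y": -0.006, "z": 0.07, "roll": 0}, {"x": 0.0546, "y": -0.0091, "z": 0.105, "roll": 0}, {"x": 0.0546, "y": -0.0091, "z": 0.14, "roll": 0}, {"x": 0.0546, "y": -0.0091, "z": 0.17, "roll": 0}]}}

```text
time_s: 2.95
ee_pos: [0.44, -0.1574, 0.1285]
orientation: [-0.0, -0.155, 0.988, 0.0]
contact_force: [0.7, -0.9, 0.6]
width: 0.0299
grasp_force: 0.0
```

```bash
python3 - <<'E'
from h import *
i=r.camera_info("wrist");p,d=r.read_camera("wrist")
save("pics/w2.png",p)
print(tool((.4408,-.1575,.054)), proj(i,(.4408,-.1575,.07)), proj(i,(.536,-.1256,.034)))
hsv=cv2.cvtColor(p,cv2.COLOR_RGB2HSV); u=proj(i,(.4408,-.1575,.07))
b=blob(hsv,(0,0,0),(180,255,50),u,30);print(b,[onz(i,*x[0],.07) for x in b])
E
```

```text
(array([-0.0026, -0.0025,  0.0706]), np.float64(-2.829630157083311)) (np.float64(319.54918229805634), np.float64(212.54738251395213)) (np.float64(320.95430481612686), np.float64(297.26019028067157))
[([319.5, 212.6], 386), ([319.5, 184.5], 12)] [array([ 0.44085179, -0.1575226 ,  0.07      ]), array([ 0.41991396, -0.16423868,  0.07      ])]
```

View pics/w2.png

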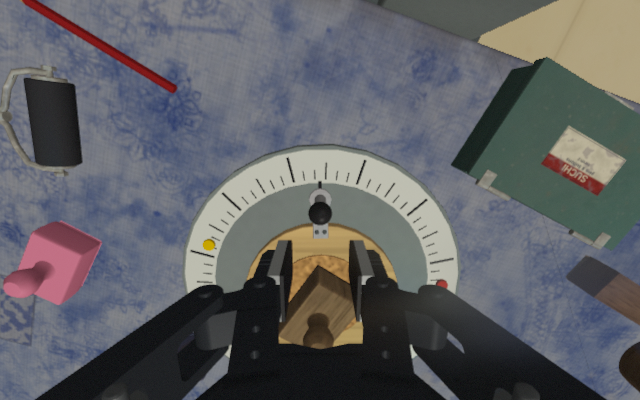

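The ball sits at (319,212), as predicted, with the pointer tip at (319,184) on the same line. The red button is on the right at (441,285). I'll lower the open fingers around the ball and post.

Call:
{"api": "move_arm", "payload": {"steps": [{"x": -0.0025, "y": -0.0025, "z": 0.018, "roll": 0}, {"x": -0.0025, "y": -0.0025, "z": 0.036, "roll": 0}, {"x": -0.0025, "y": -0.0025, "z": 0.054, "roll": 0}, {"x": -0.0025, "y": -0.0025, "z": 0.07, "roll": 0}, {"x": -0.0025, "y": -0.0025, "z": 0.07, "roll": 0}]}}

```text
time_s: 3.5
ee_pos: [0.4431, -0.1584, 0.059]
orientation: [-0.001, -0.156, 0.988, 0.001]
contact_force: [-0.2, 0.4, -0.3]
width: 0.0298
grasp_force: 0.0
```

```bash
cat > arc.py <<'E'
import sys
from h import *
from scipy.spatial.transform import Rotation as Ro
# rows in tool axes for the pose going from q0 (now) in steps dq
C=np.array([.536,-.1256]); R0=.1005
def rows(q0,dq,n):
    t=q0+np.pi; X=np.array([np.cos(t),np.sin(t)]);Y=np.array([X[1],-X[0]])
    for k in range(1,n+1):
        a=q0+k*dq+np.pi; d=R0*np.array([np.cos(a)-np.cos(t),np.sin(a)-np.sin(t)])
        print([round(float(d@X),4),round(float(d@Y),4),round(-k*dq,3)])
rows(.32,-.06,5)
s=r.read_state(); R=Ro.from_quat(np.roll(s["orientation"],-1)).as_matrix()
rel=s["ee_pos"][:2]-C
print("r",np.hypot(*rel),"q pos",np.arctan2(-rel[1],-rel[0]),"q yaw",np.arctan2(-R[1,0],-R[0,0]),s["ee_pos"],s["contact_force"],s["joint_positions"].round(2))
E
python3 arc.py
```

```text
[-0.0002, 0.006, 0.06]
[-0.0007, 0.012, 0.12]
[-0.0016, 0.018, 0.18]
[-0.0029, 0.0239, 0.24]
[-0.0045, 0.0297, 0.3]
r 0.0985021598835409 q pos 0.33973144089518703 q yaw 0.3142214098754382 [ 0.44312781 -0.15842426  0.05904105] [-0.18889785  0.41858059 -0.3317674 ] [-0.5   0.36 -0.54  0.68  0.   -0.81]
```

Call:
{"api": "move_arm", "payload": {"steps": [{"x": -0.0002, "y": 0.006, "z": 0, "roll": 0.06}, {"x": -0.0007, "y": 0.012, "z": 0, "roll": 0.12}, {"x": -0.0016, "y": 0.018, "z": 0, "roll": 0.18}, {"x": -0.0029, "y": 0.0239, "z": 0, "roll": 0.24}, {"x": -0.0045, "y": 0.0297, "z": 0, "roll": 0.3}]}}

```text
time_s: 4.0
ee_pos: [0.4396, -0.1299, 0.0614]
orientation: [0.0, -0.006, 1.0, -0.001]
contact_force: [-1.2, -1.6, -0.4]
width: 0.0298
grasp_force: 0.9
```

```bash
python3 - <<'E'
from h import *
import arc
i=r.camera_info("wrist");p,d=r.read_camera("wrist"); save("pics/w3.png",p)
E
```

```text
[-0.0002, 0.006, 0.06]
[-0.0007, 0.012, 0.12]
[-0.0016, 0.018, 0.18]
[-0.0029, 0.0239, 0.24]
[-0.0045, 0.0297, 0.3]
r 0.09649252896416924 q pos 0.04406104562920019 q yaw 0.012058800050310204 [ 0.43960112 -0.12985019  0.06136909] [-1.15437816 -1.6076241  -0.35972793] [-0.45  0.33 -0.57  0.67 -0.   -0.46]
```

View pics/w3.png

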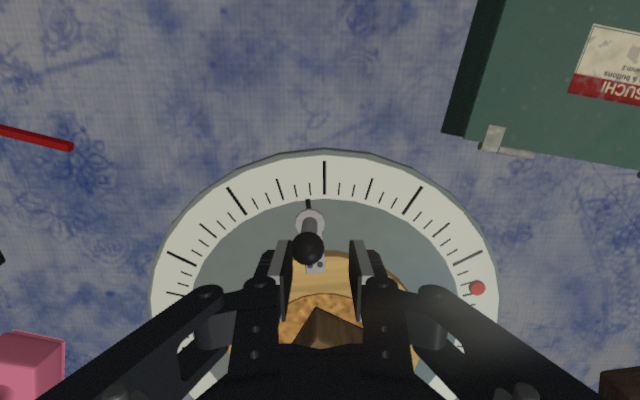

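The left finger is pushing the ball at (308,248) and the pointer at (308,204) is moving. I'll continue and correct the small radial drift.

Call:
{"api": "move_arm", "payload": {"steps": [{"x": 0.001, "y": 0.006, "z": 0.001, "roll": 0.06}, {"x": 0.001, "y": 0.012, "z": 0.002, "roll": 0.12}, {"x": 0.0005, "y": 0.018, "z": 0.002, "roll": 0.18}, {"x": -0.0005, "y": 0.0239, "z": 0.002, "roll": 0.24}, {"x": -0.002, "y": 0.0297, "z": 0.002, "roll": 0.3}]}}

```text
time_s: 4.55
ee_pos: [0.4417, -0.1002, 0.0593]
orientation: [0.001, 0.143, 0.99, -0.0]
contact_force: [0.6, -2.1, 0.6]
width: 0.0299
grasp_force: 0.8
```

Call:
{"api": "move_arm", "payload": {"steps": [{"x": 0.0, "y": 0.006, "z": 0, "roll": 0.06}, {"x": 0.0, "y": 0.012, "z": 0, "roll": 0.12}, {"x": -0.001, "y": 0.018, "z": 0, "roll": 0.18}, {"x": -0.002, "y": 0.0239, "z": 0, "roll": 0.24}, {"x": -0.0035, "y": 0.0297, "z": 0, "roll": 0.3}]}}

```text
time_s: 5.05
ee_pos: [0.4532, -0.0726, 0.0593]
orientation: [0.001, 0.289, 0.957, -0.0]
contact_force: [0.2, -1.7, 0.4]
width: 0.03
grasp_force: 0.8
```

```bash
python3 arc.py | tail -1
```

```text
r 0.09830515097518026 q pos -0.5700091011451058 q yaw -0.5859975124989327 [ 0.45323728 -0.07255064  0.05925465] [ 0.22749558 -1.70368639  0.41338592] [-0.32  0.33 -0.57  0.67 -0.    0.27]
```

Call:
{"api": "move_arm", "payload": {"steps": [{"x": 0.0, "y": 0.006, "z": 0, "roll": 0.06}, {"x": 0.0, "y": 0.012, "z": 0, "roll": 0.12}, {"x": -0.001, "y": 0.018, "z": 0, "roll": 0.18}, {"x": -0.002, "y": 0.0239, "z": 0, "roll": 0.24}, {"x": -0.0035, "y": 0.0297, "z": 0, "roll": 0.3}]}}

```text
time_s: 5.55
ee_pos: [0.4724, -0.0496, 0.0592]
orientation: [0.001, 0.429, 0.903, -0.0]
contact_force: [0.6, -1.4, 0.5]
width: 0.0301
grasp_force: 0.8
```

Call:
{"api": "move_arm", "payload": {"steps": [{"x": 0.0, "y": 0.006, "z": 0, "roll": 0.06}, {"x": 0.0, "y": 0.012, "z": 0, "roll": 0.12}, {"x": -0.001, "y": 0.018, "z": 0, "roll": 0.18}, {"x": -0.002, "y": 0.0239, "z": 0, "roll": 0.24}, {"x": -0.0035, "y": 0.0297, "z": 0, "roll": 0.3}]}}

```text
time_s: 6.05
ee_pos: [0.4973, -0.0334, 0.0591]
orientation: [0.0, 0.559, 0.829, -0.0]
contact_force: [-1.3, -0.3, 0.3]
width: 0.0296
grasp_force: 0.8
```

```bash
cat > ball.py <<'E'
from h import *
import sys
i=r.camera_info("wrist");p,d=r.read_camera("wrist"); save(f"pics/{sys.argv[1]}.png",p)
hsv=cv2.cvtColor(p,cv2.COLOR_RGB2HSV); C=np.array([.536,-.1256])
for n,lo,hi,z in (("red",(0,150,100),(8,255,255),.017),("ball",(0,0,0),(180,255,50),.07),("tip",(0,0,0),(180,255,50),.03)):
    for near,rad in [((308,248) if n=="ball" else (310,205),60)] if n!="red" else [((400,250),150)]:
        for c,a in blob(hsv,lo,hi,near,rad):
            w=onz(i,*c,z)[:2]; e=w-C; print(n,c,a,w.round(4),"r",np.hypot(*e).round(4),"q",np.arctan2(-e[1],-e[0]).round(4))
E
python3 arc.py | tail -1; python3 ball.py w4
```

```text
r 0.10001000584582347 q pos -1.1733734524285464 q yaw -1.185916462114932 [ 0.49729179 -0.03338462  0.05911676] [-1.32520178 -0.33702576  0.313047  ] [-0.21  0.4  -0.47  0.71 -0.    0.97]
red [333.1, 185.4] 214 [ 0.4959 -0.0075] r 0.1247 q -1.2437
ball [308.9, 209.1] 34 [ 0.482  -0.0118] r 0.126 q -1.1275
tip [294.0, 185.0] 53 [ 0.471  -0.0137] r 0.1295 q -1.0444
tip [308.9, 209.1] 34 [ 0.4857 -0.0252] r 0.1123 q -1.106
tip [340.0, 193.0] 5 [ 0.5002 -0.0075] r 0.1234 q -1.2761
```

View pics/w4.png

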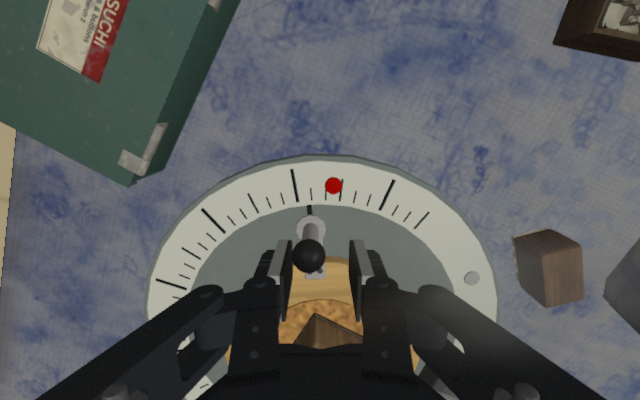

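The pointer, blob (309,209), is at q = -1.106 and the red button, (333,185), is at -1.244. That leaves about 0.137 rad.

Call:
{"api": "move_arm", "payload": {"steps": [{"x": 0.0, "y": 0.003, "z": 0, "roll": 0.03}, {"x": 0.0, "y": 0.006, "z": 0, "roll": 0.06}, {"x": -0.0003, "y": 0.009, "z": 0, "roll": 0.09}, {"x": -0.0006, "y": 0.012, "z": 0, "roll": 0.12}, {"x": -0.0006, "y": 0.012, "z": 0, "roll": 0.12}]}}

```text
time_s: 6.6
ee_pos: [0.5085, -0.0292, 0.0588]
orientation: [0.0, 0.606, 0.795, 0.0]
contact_force: [-0.2, -0.0, 0.3]
width: 0.03
grasp_force: 0.2
```

```bash
python3 arc.py | tail -1; python3 ball.py w5
```

```text
r 0.1002076701926386 q pos -1.2929745445276226 q yaw -1.302481296481524 [ 0.50851688 -0.02923478  0.0587913 ] [-0.18748151 -0.0076498   0.32375062] [-0.2   0.41 -0.44  0.72  0.    1.1 ]
red [311.7, 185.7] 214 [ 0.4961 -0.0073] r 0.1248 q -1.2455
ball [309.5, 210.0] 36 [ 0.4961 -0.0063] r 0.1258 q -1.2484
ball [320.0, 194.5] 10 [0.4991 0.0031] r 0.1338 q -1.2916
tip [366.6, 188.5] 56 [0.5298 0.0035] r 0.1293 q -1.5228
tip [273.2, 189.6] 51 [ 0.4725 -0.013 ] r 0.1293 q -1.0578
tip [309.5, 210.0] 36 [ 0.4984 -0.0201] r 0.112 q -1.2282
```

Call:
{"api": "move_arm", "payload": {"steps": [{"x": 0.0, "y": 0.001, "z": 0, "roll": 0.007}, {"x": 0.0, "y": 0.0015, "z": 0, "roll": 0.015}, {"x": 0.0, "y": 0.0015, "z": 0, "roll": 0.015}]}}

```text
time_s: 6.95
ee_pos: [0.5094, -0.0287, 0.0581]
orientation: [-0.0, 0.612, 0.791, -0.0]
contact_force: [-1.1, -0.5, 1.2]
width: 0.0299
grasp_force: 0.6
```

```bash
python3 arc.py | tail -1; python3 ball.py w6
```

```text
r 0.10046401762935035 q pos -1.3024616169273489 q yaw -1.3179105846847807 [ 0.50936437 -0.02873121  0.05809285] [-1.09680288 -0.51855631  1.20285254] [-0.2   0.42 -0.44  0.72 -0.    1.12]
red [309.6, 186.5] 215 [ 0.4961 -0.0074] r 0.1248 q -1.2449
ball [309.2, 210.5] 33 [ 0.4973 -0.0057] r 0.126 q -1.2586
ball [318.0, 194.5] 10 [0.4995 0.0036] r 0.1343 q -1.2957
tip [364.7, 189.0] 54 [0.53   0.0032] r 0.1289 q -1.5239
tip [271.3, 191.0] 49 [ 0.4728 -0.0129] r 0.1292 q -1.0594
tip [309.2, 210.5] 33 [ 0.4993 -0.0197] r 0.1121 q -1.2371
```

View pics/w6.png

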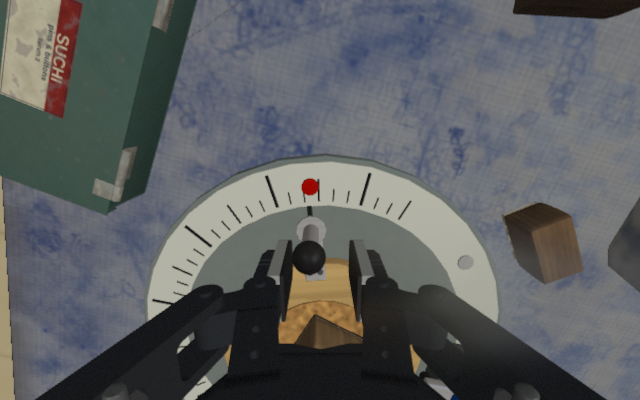

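The pointer at (309,210) and the red button at (310,187) now line up to within half a degree. I'll back off a little, lift straight up and check again.

Call:
{"api": "move_arm", "payload": {"steps": [{"x": 0.0, "y": -0.0025, "z": 0, "roll": -0.01}, {"x": 0.0, "y": -0.005, "z": 0, "roll": -0.015}, {"x": 0.0, "y": -0.005, "z": -0.025, "roll": -0.015}, {"x": 0.0, "y": -0.005, "z": -0.06, "roll": -0.015}, {"x": 0.0, "y": -0.005, "z": -0.1, "roll": -0.015}]}}

```text
time_s: 7.5
ee_pos: [0.5036, -0.0298, 0.1585]
orientation: [-0.001, 0.606, 0.795, -0.0]
contact_force: [0.7, -0.1, -0.1]
width: 0.0298
grasp_force: 0.0
```

Call:
{"api": "move_arm", "payload": {"steps": [{"x": 0.0, "y": 0, "z": -0.02, "roll": -0.147}, {"x": 0.0, "y": 0.01, "z": -0.04, "roll": -0.294}, {"x": 0.0, "y": 0.02, "z": -0.06, "roll": -0.441}, {"x": 0.0, "y": 0.03, "z": -0.08, "roll": -0.588}, {"x": 0.0, "y": 0.04, "z": -0.08, "roll": -0.735}], "fingers": -1}}

```text
time_s: 8.0
ee_pos: [0.5449, -0.0195, 0.2407]
orientation: [0.002, 0.277, 0.961, 0.0]
contact_force: [-0.3, -0.6, -0.2]
width: -0.0002
grasp_force: 0.0
```

```bash
cat > chk.py <<'E'
from h import *
import sys
i=r.camera_info("wrist");p,d=r.read_camera("wrist"); save(f"pics/{sys.argv[1]}.png",p)
hsv=cv2.cvtColor(p,cv2.COLOR_RGB2HSV); C=np.array([.536,-.1256])
a=np.pi-1.24; P=lambda R,z:(C[0]+R*np.cos(a),C[1]+R*np.sin(a),z)
for n,lo,hi,w,z,rad in (("red",(0,150,100),(8,255,255),P(.124,.017),.017,25),("ball",(0,0,0),(180,255,50),P(.1,.07),.07,25),("tip",(0,0,0),(180,255,60),P(.112,.03),.03,12),("blue",(100,180,80),(125,255,255),(.642,-.1236,.06),.06,30)):
    u=proj(i,w); print(n,np.round(u,1))
    for c,a_ in blob(hsv,lo,hi,u,rad):
        w=onz(i,*c,z)[:2]; e=w-C; print("  ",c,a_,w.round(4),"r",np.hypot(*e).round(4),"q",np.arctan2(-e[1],-e[0]).round(4))
t,y=tool((.6423,-.1236,.15)); print("to brake",t,"yaw",y,r.read_state()["width"])
E
python3 chk.py w7
```

```text
red [306.6 130.3]
   [307.0, 130.4] 58 [ 0.4961 -0.0079] r 0.1242 q -1.2436
ball [290.9 151.6]
   [290.6, 151.3] 192 [ 0.503  -0.0311] r 0.1001 q -1.2348
   [300.0, 138.5] 4 [ 0.497  -0.0149] r 0.1174 q -1.2319
tip [300.  139.1]
   [299.8, 138.8] 5 [ 0.4992 -0.0197] r 0.1121 q -1.2365
blue [291.9 280. ]
   [285.4, 276.5] 39 [ 0.6332 -0.1278] r 0.0973 q 3.1195
   [288.0, 270.0] 1 [ 0.6272 -0.1196] r 0.0914 q -3.0764
to brake [-0.1369 -0.0383  0.0896] yaw 2.5891333587896783 -2.2697367956488673e-05
```

View pics/w7.png

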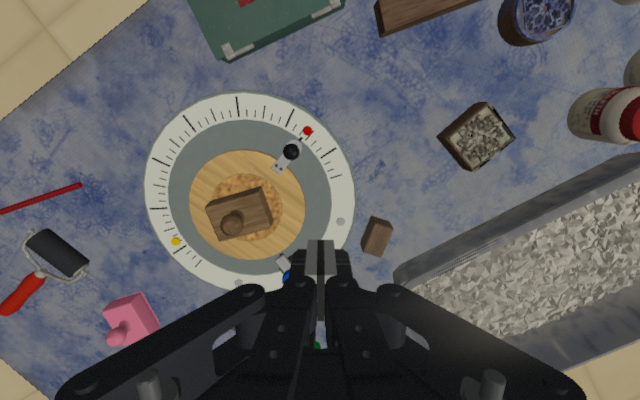

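The ball (291,151), pointer and red button (307,130) line up, and the block is still seated. Next is the brake.

Call:
{"api": "move_arm", "payload": {"steps": [{"x": -0.035, "y": -0.01, "z": 0, "roll": -0.14}, {"x": -0.07, "y": -0.02, "z": 0, "roll": -0.28}, {"x": -0.105, "y": -0.03, "z": 0.02, "roll": -0.42}, {"x": -0.137, "y": -0.0383, "z": 0.05, "roll": -0.55}, {"x": -0.137, "y": -0.0383, "z": 0.09, "roll": -0.55}]}}

```text
time_s: 8.55
ee_pos: [0.6408, -0.1289, 0.1472]
orientation: [0.002, 0.009, 1.0, -0.001]
contact_force: [0.1, 1.2, -0.9]
width: -0.0001
grasp_force: 0.0
```

```bash
python3 chk.py w8; python3 -c "
from h import *
print(tool((.642,-.1236,.085)))"
```

```text
red [460.7  17.5]
   [461.0, 24.3] 23 [ 0.5008 -0.0075] r 0.1233 q -1.2814
ball [460.8   9. ]
   [460.5, 10.1] 540 [ 0.5042 -0.0311] r 0.0997 q -1.2459
   [465.0, 25.0] 1 [ 0.5132 -0.027 ] r 0.1012 q -1.3439
   [456.0, 28.0] 1 [ 0.5149 -0.0329] r 0.095 q -1.3474
tip [453.2  18.7]
   [457.9, 11.5] 650 [ 0.4946 -0.0165] r 0.1167 q -1.2084
   [453.0, 29.0] 1 [ 0.507 -0.019] r 0.1105 q -1.3052
   [456.0, 28.0] 1 [ 0.5063 -0.0167] r 0.1129 q -1.3049
blue [326.6 201.2]
   [326.5, 200.2] 631 [ 0.6411 -0.1237] r 0.1051 q -3.1235
to brake [-0.0069  0.0026 -0.0109] yaw 3.1202069177588756 8.973446341344121e-05
(array([-0.0071,  0.0025,  0.0541]), np.float64(3.1202069177588756))
```

View pics/w8.png

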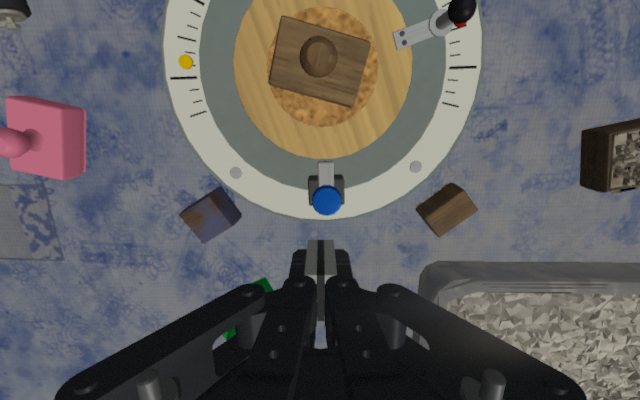

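The knob is centred at (326,200), beside the fingertip. I'll move above it and press down in steps.

Call:
{"api": "move_arm", "payload": {"steps": [{"x": -0.0068, "y": 0.0025, "z": 0.015, "roll": 0}, {"x": -0.0068, "y": 0.0025, "z": 0.03, "roll": 0}, {"x": -0.0068, "y": 0.0025, "z": 0.045, "roll": 0}, {"x": -0.0068, "y": 0.0025, "z": 0.054, "roll": 0}, {"x": -0.0068, "y": 0.0025, "z": 0.054, "roll": 0}]}}

```text
time_s: 9.1
ee_pos: [0.6447, -0.1222, 0.0939]
orientation: [-0.0, 0.009, 1.0, 0.0]
contact_force: [-0.6, -0.3, -0.1]
width: -0.0001
grasp_force: 0.0
```

```bash
python3 -c "
from h import *
print(tool((.6418,-.1237,.074)),r.read_state()['contact_force'])"
```

```text
(array([ 0.0028, -0.0015,  0.0199]), np.float64(3.1235317865384165)) [-0.59463262 -0.32203255 -0.07595237]
```

Call:
{"api": "move_arm", "payload": {"steps": [{"x": 0.0028, "y": -0.0015, "z": 0.005, "roll": 0}, {"x": 0.0028, "y": -0.0015, "z": 0.011, "roll": 0}, {"x": 0.0028, "y": -0.0015, "z": 0.017, "roll": 0}, {"x": 0.0028, "y": -0.0015, "z": 0.022, "roll": 0}, {"x": 0.0028, "y": -0.0015, "z": 0.022, "roll": 0}]}}

```text
time_s: 9.6
ee_pos: [0.6416, -0.1242, 0.0711]
orientation: [-0.001, 0.009, 1.0, 0.0]
contact_force: [-0.1, -0.1, -0.7]
width: -0.0002
grasp_force: 0.0
```

Call:
{"api": "move_arm", "payload": {"steps": [{"x": 0, "y": 0, "z": 0.002, "roll": 0}, {"x": 0, "y": 0, "z": 0.004, "roll": 0}, {"x": 0, "y": 0, "z": 0.004, "roll": 0}]}}

```text
time_s: 9.9
ee_pos: [0.6421, -0.1244, 0.0678]
orientation: [-0.0, 0.009, 1.0, 0.0]
contact_force: [0.4, 0.1, 0.6]
width: 0.0
grasp_force: 0.0
```

Call:
{"api": "move_arm", "payload": {"steps": [{"x": 0, "y": 0, "z": 0.002, "roll": 0}, {"x": 0, "y": 0, "z": 0.003, "roll": 0}]}}

```text
time_s: 10.1
ee_pos: [0.6422, -0.1244, 0.0649]
orientation: [-0.0, 0.009, 1.0, -0.0]
contact_force: [0.4, -0.2, -0.5]
width: 0.0
grasp_force: 0.0
```

Call:
{"api": "move_arm", "payload": {"steps": [{"x": 0, "y": 0, "z": 0.002, "roll": 0}, {"x": 0, "y": 0, "z": 0.003, "roll": 0}]}}

```text
time_s: 10.3
ee_pos: [0.6421, -0.1244, 0.0618]
orientation: [-0.0, 0.009, 1.0, 0.0]
contact_force: [0.1, -0.3, -0.4]
width: -0.0001
grasp_force: 0.0
```

```bash
python3 chk.py w9; python3 -c "
from h import *
print(r.read_state()['contact_force'],r.read_state()['ee_pos'])
p=cv2.imread('pics/w9.png')
cv2.imwrite('pics/w9c.png',cv2.resize(p[150:400,200:440],None,fx=2.4,fy=2.4))"
```

```text
red [519.8 -26.9]
ball [543.9 -59.4]
tip [512.7 -28.3]
blue [321.5 244.4]
   [322.1, 235.3] 588 [ 0.6363 -0.1231] r 0.1003 q -3.1171
to brake [-0.0003  0.0008 -0.0883] yaw 3.123768551300584 -0.00016092150472658598
[-0.72828955  0.3261175   0.45495721] [ 0.64196104 -0.12434     0.06165126]
```

View pics/w9c.png

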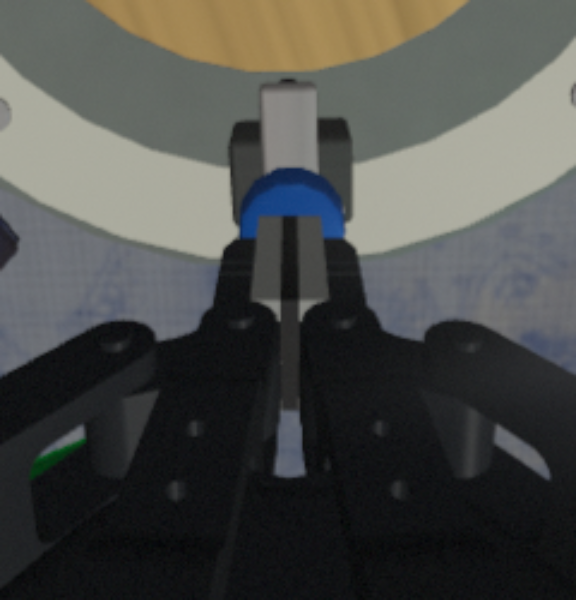

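The fingertip is over the knob but the sensor shows no force. I'll check the knob's height and the fingertip's height with depth.

```bash
python3 - <<'E'
from h import *
i=r.camera_info("wrist");p,d=r.read_camera("wrist")
hsv=cv2.cvtColor(p,cv2.COLOR_RGB2HSV); m=cv2.inRange(hsv,(100,180,60),(125,255,255))
def z(u,v):
    o,q=ray(i,u,v); return o+q*d[v,u]
ys,xs=np.nonzero(m[200:260,290:350]); Z=np.array([z(x+290,y+200) for x,y in zip(xs,ys)])
print("knob z pct",np.percentile(Z[:,2],[5,25,50,75,95]).round(4),Z.mean(0))
for u,v in [(311,242),(311,250),(331,242),(331,250),(315,270),(321,170),(321,100)]: print((u,v),z(u,v).round(4))
E
```

```text
knob z pct [0.0566 0.0618 0.063  0.0637 0.0643] [ 0.63396887 -0.12369263  0.06265745]
(311, 242) [ 0.6306 -0.1287  0.0805]
(311, 250) [ 0.6307 -0.1284  0.0891]
(331, 242) [ 0.6312 -0.1187  0.0797]
(331, 250) [ 0.6306 -0.119   0.0895]
(315, 270) [ 0.6312 -0.1263  0.1063]
(321, 170) [ 0.6037 -0.1231  0.0339]
(321, 100) [ 0.5624 -0.1224  0.0353]
```

The knob is still fully up at 63 mm and the fingertips are about 14 mm above it, so I'll keep descending carefully.

Call:
{"api": "move_arm", "payload": {"steps": [{"x": 0, "y": 0, "z": 0.003, "roll": 0}, {"x": 0, "y": 0, "z": 0.006, "roll": 0}, {"x": 0, "y": 0, "z": 0.009, "roll": 0}]}}

```text
time_s: 10.7
ee_pos: [0.6421, -0.1244, 0.0527]
orientation: [-0.0, 0.009, 1.0, 0.0]
contact_force: [0.1, 0.5, 0.2]
width: -0.0003
grasp_force: 0.0
```

Call:
{"api": "move_arm", "payload": {"steps": [{"x": 0, "y": 0, "z": 0.0015, "roll": 0}, {"x": 0, "y": 0, "z": 0.003, "roll": 0}, {"x": 0, "y": 0, "z": 0.003, "roll": 0}]}}

```text
time_s: 11.0
ee_pos: [0.642, -0.1243, 0.0499]
orientation: [-0.0, 0.009, 1.0, 0.0]
contact_force: [0.1, 1.0, 0.7]
width: -0.0001
grasp_force: 0.0
```

Call:
{"api": "move_arm", "payload": {"steps": [{"x": 0, "y": 0, "z": 0.0015, "roll": 0}, {"x": 0, "y": 0, "z": 0.003, "roll": 0}, {"x": 0, "y": 0, "z": 0.003, "roll": 0}]}}

```text
time_s: 11.3
ee_pos: [0.6421, -0.1244, 0.0469]
orientation: [-0.0, 0.009, 1.0, 0.0]
contact_force: [-1.6, 1.3, 1.8]
width: -0.0002
grasp_force: 0.7
```

```bash
cat > kz.py <<'E'
from h import *
i=r.camera_info("wrist");p,d=r.read_camera("wrist")
hsv=cv2.cvtColor(p,cv2.COLOR_RGB2HSV); m=cv2.inRange(hsv,(100,180,60),(125,255,255))
def z(u,v):
    o,q=ray(i,u,v); return o+q*d[v,u]
ys,xs=np.nonzero(m[200:290,290:350]); Z=np.array([z(x+290,y+200) for x,y in zip(xs,ys)])
print("knob z pct",np.percentile(Z[:,2],[5,25,50,75,95]).round(4),Z.mean(0))
s=r.read_state();print(s["contact_force"],s["ee_pos"])
for v in range(236,262,3): print(v,z(311,v).round(4),p[v,311])
E
python3 kz.py
```

```text
knob z pct [0.0507 0.0557 0.0574 0.0582 0.0589] [ 0.63195938 -0.12422333  0.05714726]
[-1.27145885 -0.59732428  0.56279918] [ 0.64210418 -0.12436635  0.04684335]
236 [ 0.6313 -0.129   0.0571] [ 21  52 102]
239 [ 0.6324 -0.129   0.0584] [ 37  65 115]
242 [ 0.6308 -0.1287  0.0654] [74 74 71]
245 [ 0.6308 -0.1286  0.0688] [72 73 70]
248 [ 0.6306 -0.1285  0.0725] [72 72 71]
251 [ 0.6304 -0.1284  0.076 ] [72 73 69]
254 [ 0.6304 -0.1283  0.079 ] [72 73 69]
257 [ 0.631  -0.1283  0.0807] [71 73 69]
260 [ 0.6309 -0.1282  0.0837] [73 72 70]
```

The knob is now about 5.5 mm down. I'll press on until the stop shows in the force.

Call:
{"api": "move_arm", "payload": {"steps": [{"x": 0, "y": 0, "z": 0.001, "roll": 0}, {"x": 0, "y": 0, "z": 0.002, "roll": 0}, {"x": 0, "y": 0, "z": 0.003, "roll": 0}]}}

```text
time_s: 11.65
ee_pos: [0.6421, -0.1244, 0.044]
orientation: [-0.0, 0.009, 1.0, 0.0]
contact_force: [-1.7, 0.3, 3.4]
width: -0.0003
grasp_force: 1.8
```

```bash
python3 kz.py | head -2
```

```text
knob z pct [0.0479 0.0529 0.0547 0.0555 0.0563] [ 0.6322098  -0.12401636  0.05404293]
[-0.71363069  0.10667363  1.6920634 ] [ 0.64211097 -0.12438344  0.04380845]
```

Call:
{"api": "move_arm", "payload": {"steps": [{"x": 0, "y": 0, "z": 0.001, "roll": 0}, {"x": 0, "y": 0, "z": 0.001, "roll": 0}]}}

```text
time_s: 11.9
ee_pos: [0.6422, -0.1244, 0.0436]
orientation: [0.0, 0.009, 1.0, -0.0]
contact_force: [-3.9, 0.7, 8.5]
width: -0.0001
grasp_force: 4.4
```

Call:
{"api": "move_arm", "payload": {"steps": [{"x": 0, "y": 0, "z": 0.001, "roll": 0}, {"x": 0, "y": 0, "z": 0.001, "roll": 0}]}}

```text
time_s: 12.1
ee_pos: [0.6423, -0.1244, 0.0435]
orientation: [0.0, 0.009, 1.0, -0.0]
contact_force: [-7.0, 1.3, 16.0]
width: 0.0001
grasp_force: 8.0
```

The force rose to 16 N with no further travel, so the brake is at its stop. I'll lift off and do a final check.

Call:
{"api": "move_arm", "payload": {"steps": [{"x": 0, "y": 0, "z": -0.005, "roll": 0}, {"x": 0, "y": 0, "z": -0.02, "roll": 0}, {"x": 0, "y": 0, "z": -0.05, "roll": 0}, {"x": 0, "y": 0, "z": -0.09, "roll": 0}, {"x": 0, "y": 0, "z": -0.13, "roll": 0}]}}

```text
time_s: 12.6
ee_pos: [0.6419, -0.1243, 0.1729]
orientation: [-0.0, 0.009, 1.0, 0.0]
contact_force: [0.0, -1.5, -0.4]
width: 0.0
grasp_force: 0.0
```

Call:
{"api": "move_arm", "payload": {"steps": [{"x": 0, "y": 0, "z": -0.03, "roll": 0}, {"x": 0, "y": 0, "z": -0.06, "roll": 0}, {"x": 0, "y": 0, "z": -0.08, "roll": 0}, {"x": 0, "y": 0, "z": -0.08, "roll": 0}, {"x": 0, "y": 0, "z": -0.08, "roll": 0}]}}

```text
time_s: 13.1
ee_pos: [0.6424, -0.1245, 0.2517]
orientation: [0.0, 0.009, 1.0, -0.0]
contact_force: [0.5, -0.0, -1.1]
width: 0.0001
grasp_force: 0.0
```

```bash
python3 chk.py w10; python3 - <<'E'
from h import *
i=r.camera_info("wrist");p,d=r.read_camera("wrist")
u,v=map(round,proj(i,(.642,-.124,.055)))
z=[(lambda oq:(oq[0]+oq[1]*d[b,a])[2])(ray(i,a,b)) for a in range(u-4,u+5) for b in range(v-4,v+5)]
print("knob top",np.median(z)); print(r.read_state()["contact_force"])
E
```

```text
red [416.7  42.3]
   [418.8, 44.2] 25 [ 0.4978 -0.0057] r 0.1259 q -1.2621
ball [409.8  40.4]
   [409.7, 40.0] 254 [ 0.5031 -0.0312] r 0.1 q -1.236
   [413.0, 17.0] 1 [ 0.4826 -0.0293] r 0.1101 q -1.0646
   [410.0, 19.0] 1 [ 0.4843 -0.0322] r 0.1067 q -1.0655
tip [410.  44.]
   [409.2, 40.6] 282 [ 0.4962 -0.0208] r 0.1121 q -1.2077
blue [321.  173.7]
   [320.7, 171.4] 316 [ 0.6392 -0.1239] r 0.1032 q -3.125
to brake [-0.0005  0.0008  0.1009] yaw 3.123727453030788 -0.00014043736376158933
knob top 0.05573003037946567
[ 1.18230731  0.13980375 -0.21442514]
```

```bash
python3 -c "
from h import *
print(r.job_done())"
```

```text
the job is handed in; nothing more can be done
None
```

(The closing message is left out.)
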